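# Slide a book tray past the spring stop of a packing lane

### The arm

A 7-joint arm with a two-finger parallel gripper is mounted at the origin on the work surface. World frame = base frame: x ahead of the robot, y to its left, z up, the work surface at z = 0. Lengths are in m, angles in rad, forces in N, time in s.
With the tool pointing down it reaches from about 0.35 to 0.9 m from the base axis. Payload 8.1 kg.
Tool frame: the origin (TCP) lies on the centre line of the jaws, within the pads' length; the fingertips stand 19 mm ahead of it and the grasp point (between the pads) is the TCP (arm.tip_reach is the distance from the TCP to the fingertips, in m); z points along the fingers, y is the line along which they close (so a half turn about z gives the same grasp; the last joint's range is limited). The gripper opens to 92 mm and grips with 3 to 60 N. Pads are 19 mm wide; open, the fingers measure 130 mm over their backs; the gripper's body (75 mm by 190 mm) begins 47 mm behind the grasp point.
Start: joints at [1.202, 0.434, 0.025, 1.573, -0.012, 1.134, -0.075], TCP at [0.164, -0.603, 0.246] pointing down, gripper open.
Joint ranges: [-2.62, 2.62], [-0.44, 2.09], [-1.27, 1.32], [0.08, 2.57], [-1.32, 4.46], [0.12, 2], [-2.74, 2.74]. Speed limits (rad/s): [2.22, 2.22, 3.01, 3.01, 3.14, 3.14, 3.14].

### API

Orientations are given as a rotation vector (axis times angle).
In Python, from cell import arm gives the robot as it stands.
- The arm moves only by the tool arm_command, never from a script. Its argument "targets" is a list that holds one entry, the list of rows, each a list of 6 numbers: the shift along the tool's x, y, z in m, then the turn, a rotation vector about the tool's x, y, z in rad. A call has 1 to 10 rows; each row shifts and turns the commanded pose from where the row before left it, along the tool's axes as they then stand; what a row does not reach is not made up. A row lasts 1/8 s, in which the tool goes at most 62.5 mm and 10.7 degrees, less where a joint would pass 70% of its speed; a pose out of reach is approached as far as the arm can. A call with a gripper value outside its range is refused whole. "jaw" is the finger opening in m, from 0 to 0.0918, set as the call begins (left out, the last holds). The fingers move at their own pace and stop on an object; "newtons" is the grip in N (left out, the last holds). Time passes only in rows, so rows that do not move let the fingers close. It gives the time, the measured TCP pose, the force, the opening and the grip force at its end, in the units of the state.
- arm.observe(): the state, without advancing time (a new reading comes with each control period).
- arm.get_image(name): name is "side" or "top"; returns a dict with "pixels" (420x560x3 uint8, red, green, blue), "z_map" (420x560 float32, m along the optical axis (not along the pixel's ray), 0 where there is no reading), "fx", "fy", "cx", "cy" (pixels), "dist" ([k1, k2, p1, p2, k3] as OpenCV has them; the pictures are not rectified), "xyz" and "rotation" of the camera in the world. Camera axes: x right, y down, z forward; pixel columns grow to the right and rows downward; lengths in m; the calibration is good to about 2 mm. A picture is of the moment at which its call begins.
- arm.sign_off(): hands the job in; it is judged then, once.
The state is a dict: "clock": time; "joints": joint angles; "dq": joint speeds; "joint_efforts": joint torques, N m; "position": TCP position; "ee_rot": TCP orientation; "force": force on the tool from outside, world axes, zero at the start; "ft_torque": the same for the moment, N m; "width": opening from 0.0 (shut) to 1.0 (fully open); "gripper_force": force on a finger pad.
Only numpy, scipy, OpenCV 4.12 (cv2) and the standard library are available. Lean on these libraries where they do the work, as an engineer would, in place of code of your own. Each camera call takes 0.05 s, during which the arm holds its last target. There are 200 camera calls.

### The job

With a fingertip, press down the long steel strip that shows behind the tray of book boxes, so that the two stop pins in front of the tray sink, and keep it pressed while you slide the tray along the lane over the pins. Push the tray on until it is wholly past them, between the pins and the end plate, then let go so that the pins spring up again behind it, and move clear. Push the tray only, never lift or tip it, and leave the other things on the bench undisturbed.

Things in the scene. Friction and masses are not known exactly. Their poses are not given: they have to be found in the camera images.
- lane: Fixed plywood sliding lane with low aluminium side guides. Origin on the bench top, on the centreline, under the line of the two pins. x: along the lane, the way the tray must travel; y: across, to the left; z up. Deck 25 mm above the bench, from x = -340 mm (open end) to +183 mm; guides 48 mm high above the bench, 8 mm thick, inner faces at y = +-79 mm.
- pin_line (a point): Point on the deck's surface, on the centreline, midway between the two upright steel stop pins (14 mm in diameter, at y = +-42 mm, so 70 mm free between them, room for a fingertip). Axes as the lane's. The pins are part of the catch: tops 34 mm above the deck when up, 18 mm when fully pressed.
- strip_end (a point): Point on top of the catch's steel press strip, on its centreline, at its rear end (lane x = -325 mm); moves with the catch. The strip is flat, 40 mm wide, and runs along the centreline to lane x = +35 mm, passing under the tray between its runners without touching. Its top is 17 mm above the deck when up, 1 mm when fully pressed. It may be pressed anywhere behind the tray.
- catch (a joint): Travel (m) of the spring catch, straight down: 0 up, 0.016 fully pressed. Strip and pins are one rigid piece, so the pins sink with the strip. The spring pushes back with 2.5 N (up) to 4 N (down). Over 0.012 the pins clear the tray's floor, by 4 mm when fully pressed; otherwise they block the tray. They spring up by themselves when neither finger nor tray is over them.
- end_plate (a point): Middle of the inner face of the upright end plate that closes the lane (lane x = +175 mm, 20 mm above the deck; the plate's top is 40 mm above the deck). The tray's origin is 100 mm beyond the pin line when the tray touches the plate.
- tray: Loose grey tray full of white book boxes, 150 x 150 mm, 55 mm high, 0.65 to 0.9 kg. Origin: centre of its underside, on the deck; x the way of travel. Stands on two side runners 22 mm high, 126 mm free between them. Front and rear faces are flat, upright, 22 to 55 mm above the deck, at x = +-75 mm. Side play 4 mm. Starts 10 to 65 mm short of the pins; wholly past them at 82 mm beyond the pin line.
- tape_roll: Loose brown roll core, 90 mm across, 48 mm high, standing flat; origin at the centre of its underside. To be left alone.
- small_carton: Loose cardboard carton 90 x 60 x 50 mm high; origin at the centre of its underside. To be left alone.
- book_box: Loose flat white box 100 x 70 x 24 mm high; origin at the centre of its underside. To be left alone.
- cutter: Loose black box cutter, about 135 mm long, 22 mm wide, 18 mm high, lying flat; origin at the underside of its handle, x towards the blade. To be left alone.
Not all that is in view belongs to the job. There is more than one size of the tray; the job needs the largest.

How it is judged:
On the way, in this order (a step that is already met when the one before it is completed fails the run):
1. the fingers hold the press strip down while the tray is still before the pins (value of joint catch above 0.012 m and contact force between the fingers and catch above 0.5 N and x of tray in the frame of lane below -0.078 m), for 0.1 s.
2. the tray's front has slid over the sunk pins (value of joint catch above 0.01 m and x of tray in the frame of lane above -0.06 m).
At the end, for the whole second after the job is handed in: The tray stands level on the deck (within 4 mm and 0.05 rad) and at rest, wholly past the pins (its origin 79 to 104 mm beyond the pin line), and the catch has sprung up behind it (joint below 0.003) (x of tray in the frame of lane between 0.079 and 0.104 m and value of joint catch below 0.003 m and z of tray in the frame of lane between 0.021 and 0.029 m and angle between tray's own z axis and vertical below 0.05 rad and linear speed of tray below 0.02 m/s); the robot touches nothing.
It fails at once if the tray is lifted by more than 12 mm or tipped by more than 0.15 rad (z of tray in the frame of lane above 0.037 m or angle between tray's own z axis and vertical above 0.15 rad).
It fails at once if another thing on the bench is moved by more than 20 mm (distance of any of tape_roll, small_carton, book_box, cutter from where it was at the start of the episode above 0.02 m).
It also fails if it takes over 38 s, if anything falls off the work surface, if the arm or the gripper's body presses on something with over 40 N, if the wrist force passes 120 N, or if a joint passes its speed limit or range.

## Working session

There is one attempt and no reset: what is moved stays moved. The work goes in short steps, Python scripts to look and compute and a tool call to move; the robot and the scene stay as the last step left them, time stands still between calls to the robot, and variables do not carry over. Pictures are saved under pics/ and viewed, at most 10 in all, crops included, and the job is handed in when it is done.

Besides the shell and the picture viewer there is one more tool, called after ">>>" as name([rows], argument=value, ...), one row to a line, values as JSON. arm_command: Moves the arm, as the interface text tells. Its arguments: {"type":"object","properties":{"targets":{"type":"array","items":{"type":"array","items":{"type":"array","items":{"type":"number"}}}},"jaw":{"type":"number"},"newtons":{"type":"number"}},"required":["targets"]}

```bash
mkdir -p pics; cat > h.py <<'E'
import numpy as np, cv2
from cell import arm
def grab(n,tag):
    d=arm.get_image(n); cv2.imwrite(f'pics/{tag}.png',d['pixels'][:,:,::-1])
    np.savez(f'pics/{tag}.npz',**{k:np.array(v) for k,v in d.items()}); return d
def K(d): return np.array([[d['fx'],0,d['cx']],[0,d['fy'],d['cy']],[0,0,1.]])
def R(d):
    r=np.array(d['rotation'],float)
    return r if r.shape==(3,3) else cv2.Rodrigues(r)[0]
def ray(d,uv):
    n=cv2.undistortPoints(np.array(uv,float).reshape(-1,1,2),K(d),np.array(d['dist'],float))[:,0]
    return np.c_[n,np.ones(len(n))]
def onplane(d,uv,z):
    v=ray(d,uv)@R(d).T; o=np.array(d['xyz']); return o+v*((z-o[2])/v[:,2])[:,None]
def bydepth(d,uv):
    uv=np.array(uv).reshape(-1,2); r=ray(d,uv)
    z=np.array([d['z_map'][int(round(b)),int(round(a))] for a,b in uv]); return (r*z[:,None])@R(d).T+np.array(d['xyz'])
E
python3 - <<'E'
from h import *
for n in('top','side'):
    d=grab(n,n+'0'); print(n,d['xyz'],d['rotation'],d['fx'],d['cx'],d['cy'],d['dist'])
s=arm.observe();print(s['position'],s['ee_rot'],s['width'],s['force'],s['clock'])
E
```

```text
top [ 0.42340736 -0.0656721   1.02745757] [-2.15028191  2.16445821 -0.11783334] 428.1818047935594 278.03701487530105 213.30957322598493 [-0.04411465  0.          0.          0.          0.        ]
side [0.03365431 0.54167283 0.56013578] [-0.82020595  2.34884212 -1.29027039] 468.1707323248597 277.8927809353802 214.2471740249143 [0.00046938 0.         0.         0.         0.        ]
[ 0.16403003 -0.60265945  0.24503679] [-3.11254886e+00 -4.16068787e-01  4.71171217e-04] 0.9980984427205922 [ 0.80860579  0.06829069 -0.05562597] 0.1
```

View pics/top0.png

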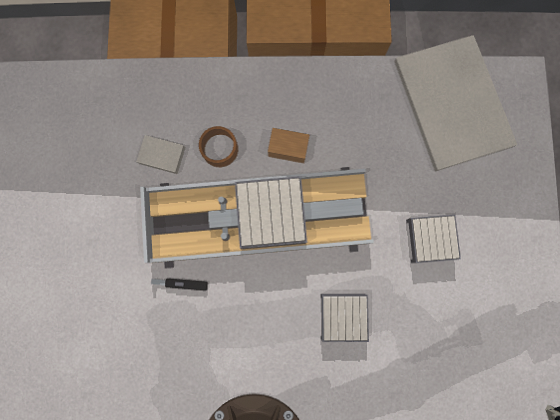

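View pics/side0.png

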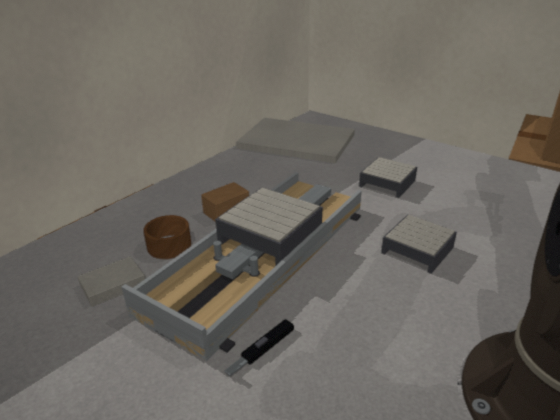

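The lane runs left in the top view: end plate at u≈148, open end at u≈368, pins at about (222,201) and (225,237). There are three tray candidates: (271,212) in the lane, (435,239) and (345,318). The one in the lane is the largest and stands behind the pins. Next I'll measure it with depth and enlarge it.

```bash
python3 - <<'E'
from h import *
d=np.load('pics/top0.npz')
im=cv2.imread('pics/top0.png')
c=im[165:270,130:385]; cv2.imwrite('pics/crop1.png',cv2.resize(c,None,fx=3,fy=3,interpolation=cv2.INTER_CUBIC))
v,u=np.mgrid[160:280,120:480]; uv=np.c_[u.ravel(),v.ravel()].astype(float)
P=bydepth(d,uv); z=P[:,2]
m=((z>.070)&(z<.09)).reshape(u.shape).astype(np.uint8)
n,l,st,_=cv2.connectedComponentsWithStats(m)
i=1+np.argmax(st[1:,4]); Q=P[(l==i).ravel()]
r=cv2.minAreaRect((Q[:,:2]*1000).astype(np.float32)); print('tray rect mm',r,'z',np.median(Q[:,2]))
for name,pts in dict(strip=[(310,209),(335,208),(360,207),(212,219)],deck=[(330,190),(330,230),(180,205)],pins=[(222,201),(225,236)],plate=[(145,225)]).items(): print(name,bydepth(d,pts).round(4).tolist())
for nm,c in dict(t2=(435,239),t3=(345,318)).items(): print(nm,bydepth(d,[c]).round(3))
# strip mask: height 36-46mm behind the tray
s=((z>.036)&(z<.0455)&(uv[:,0]>306)&(uv[:,0]<370)&(uv[:,1]>192)&(uv[:,1]<225)); S=P[s]
r=cv2.minAreaRect((S[:,:2]*1000).astype(np.float32));print('strip',r,cv2.boxPoints(r),np.median(S[:,2]))
E
```

```text
tray rect mm ((538.904052734375, -41.93409729003906), (150.34030151367188, 150.27346801757812), 4.656444549560547) z 0.0824061171014393
strip [[0.5491, -0.1325, 0.0401], [0.5508, -0.1905, 0.042], [0.5529, -0.2489, 0.0405], [0.5271, 0.095, 0.0421]]
deck [[0.5957, -0.1815, 0.0271], [0.501, -0.1798, 0.0249], [0.5628, 0.1745, 0.0246]]
pins [[0.5667, 0.0699, 0.0581], [0.4862, 0.0619, 0.0611]]
plate [[0.512, 0.2442, 0.0644]]
t2 [[ 0.477 -0.421  0.039]]
t3 [[ 0.3   -0.208  0.039]]
strip ((550.2633056640625, -188.4453582763672), (40.344139099121094, 129.9630126953125), 4.8622612953186035) [[ 524.65594 -125.40749]
 [ 535.6717  -254.90282]
 [ 575.87067 -251.48322]
 [ 564.8549  -121.9879 ]] 0.04068523679392344
```

View pics/crop1.png

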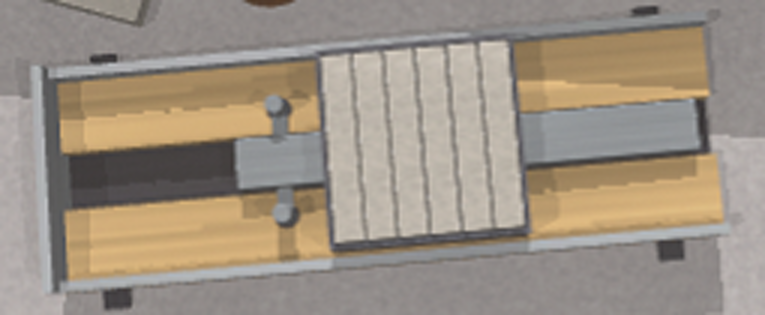

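The tray in the lane measures 150 × 150 mm with its top at 82 mm, so it is the right one; the other two have tops at only 39 mm. The lane heading is about 4.8° off +y. The lane origin is about (0.529, 0.071), the tray is at lane x ≈ -113 mm and its rear face at -188 mm. I'll press at lane x ≈ -235 mm.

>>> arm_command([
  [[0,0,0,0,0,0.09],[0,0,0,0,0,0.0915],[0.03,-0.029,0.0,0,0,0],[0.03,-0.029,0.0,0,0,0],[0.03,-0.029,0.0,0,0,0],[0.03,-0.029,0.0,0,0,0],[0.03,-0.029,0.0,0,0,0],[0.03,-0.029,0.0,0,0,0],[0.03,-0.029,0.0,0,0,0],[0.03,-0.029,0.0,0,0,0]],
], jaw=0, newtons=20)

```text
clock: 1.35
position: [0.3844, -0.3505, 0.2455]
ee_rot: [-3.139, -0.132, 0.001]
force: [0.6, -0.6, 0.7]
width: 0.007
gripper_force: 0.0
```

>>> arm_command([
  [[0.03,-0.029,0.02,0,0,0],[0.03,-0.029,0.02,0,0,0],[0.03,-0.029,0.02,0,0,0],[0.03,-0.029,0.02,0,0,0],[0.03,-0.029,0.02,0,0,0],[0.03,-0.029,0.02,0,0,0],[0,0,0,0,0,0],[0,0,0,0,0,0]],
])

```text
clock: 2.35
position: [0.548, -0.1636, 0.1255]
ee_rot: [3.139, 0.132, -0.002]
force: [1.0, -0.6, -0.0]
width: 0.008
gripper_force: 0.0
```

>>> arm_command([
  [[0,0,0.03,0,0,0],[0,0,0.025,0,0,0],[0,0,0.008,0,0,0],[0,0,0.007,0,0,0],[0,0,0,0,0,0]],
])

```text
clock: 2.98
position: [0.5484, -0.1641, 0.0562]
ee_rot: [3.138, 0.131, 0.0]
force: [-2.4, -1.3, 3.6]
width: 0.003
gripper_force: 1.5
```

>>> arm_command([
  [[0,0,0.004,0,0,0],[0,0,0.004,0,0,0],[0,0,0,0,0,0],[0,0,0,0,0,0]],
])

```text
clock: 3.48
position: [0.549, -0.1634, 0.048]
ee_rot: [3.138, 0.132, 0.001]
force: [0.3, -3.2, 3.8]
width: 0.003
gripper_force: 1.9
```

>>> arm_command([
  [[0,0,0.003,0,0,0],[0,0,0.001,0,0,0],[0,0,0,0,0,0]],
])

```text
clock: 3.85
position: [0.5491, -0.1634, 0.045]
ee_rot: [3.138, 0.132, 0.002]
force: [-3.6, -2.5, 19.8]
width: 0.008
gripper_force: 9.7
```

```bash
python3 - <<'E'
from h import *
s=arm.observe();print(s['position'],s['force'])
d=grab('side','side1'); t=grab('top','top1')
im=d['pixels'][:,:,::-1][150:350,110:380]; cv2.imwrite('pics/crop2.png',cv2.resize(im,None,fx=2.8,fy=2.8,interpolation=cv2.INTER_CUBIC))
print('pin depth',bydepth(t,[(222,201),(225,236)]).round(4),'strip front',bydepth(t,[(212,219)]))
E
```

```text
[ 0.5490594  -0.16344277  0.04501884] [-3.62319447 -2.53322675 19.7920681 ]
pin depth [[0.5689 0.072  0.0434]
 [0.4873 0.0642 0.0443]] strip front [[0.52885598 0.09777143 0.02510413]]
```

View pics/crop2.png

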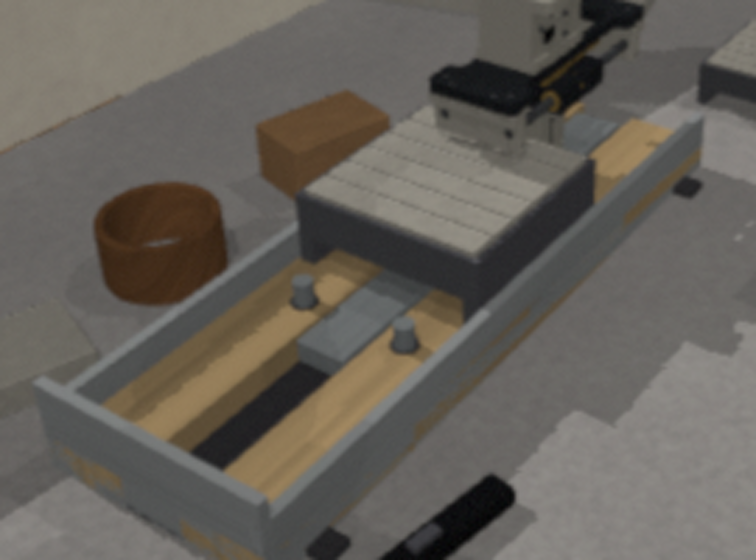

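The catch is fully down: pin tops are at 44 mm and the force jumped to 20 N. I'll ease off slightly, then slide.

>>> arm_command([
  [[0,0,-0.0008,0,0,0],[0,-0.006,0,0,0,0],[0,-0.008,0,0,0,0],[0,-0.006,0,0,0,0],[0,-0.006,0,0,0,0],[0,-0.006,0,0,0,0],[0,-0.006,0,0,0,0],[0,-0.006,0,0,0,0]],
])

```text
clock: 4.95
position: [0.5459, -0.1225, 0.0453]
ee_rot: [3.135, 0.128, 0.004]
force: [1.0, -12.4, 8.0]
width: 0.003
gripper_force: 7.2
```

>>> arm_command([
  [[0,-0.009,0,0,0,0],[0,-0.009,0,0,0,0],[0,-0.009,0,0,0,0],[0,-0.009,0,0,0,0],[0,-0.009,0,0,0,0],[0,-0.009,0,0,0,0]],
])

```text
clock: 5.7
position: [0.5414, -0.0688, 0.0453]
ee_rot: [3.135, 0.127, 0.004]
force: [1.0, -14.4, 9.3]
width: 0.005
gripper_force: 7.9
```

```bash
cat > m.py <<'E'
from h import *
import sys
s=arm.observe();print(s['position'],s['force'])
t=grab('top',sys.argv[1])
v,u=np.mgrid[160:280,120:400]; uv=np.c_[u.ravel(),v.ravel()].astype(float)
P=bydepth(t,uv); z=P[:,2]; o=np.array([.5286,.0707]); e=np.array([-.0837,.9965]); n=np.array([-.9965,-.0837])
q=np.c_[(P[:,:2]-o)@e,(P[:,:2]-o)@n]
m=(z>.074)&(z<.087)&(abs(q[:,1])<.085)&(q[:,0]<.165)
print('tray top lane x range',np.percentile(q[m,0],[1,99]).round(4),'y',np.percentile(q[m,1],[1,99]).round(4),'z',np.median(z[m]))
print('finger lane',(s['position'][:2]-o)@e,(s['position'][:2]-o)@n)
for a in(1,-1):
    k=np.hypot(q[:,0],q[:,1]-a*.042)<.004; print('pin z',np.round(np.median(z[k]),4))
E
python3 m.py t2
```

```text
[ 0.54138413 -0.06882852  0.04528324] [  1.04522422 -14.40284728   9.31664317]
tray top lane x range [-0.0589  0.0293] y [-0.0748  0.0728] z 0.08240239249066783
finger lane -0.14011020649036443 -0.0010608462162847892
pin z 0.0833
pin z 0.0823
```

The tray's front is about 30 mm past the pin line, so it slid over freely. I'll carry on to about +90 mm.

>>> arm_command([
  [[0,-0.009,0,0,0,0],[0,-0.009,0,0,0,0],[0,-0.009,0,0,0,0],[0,-0.009,0,0,0,0],[0,-0.009,0,0,0,0],[0,-0.009,0,0,0,0],[0,-0.009,0,0,0,0],[0,-0.009,0,0,0,0],[0,-0.009,0,0,0,0],[0,-0.009,0,0,0,0]],
])

```text
clock: 7.0
position: [0.5337, 0.0202, 0.0453]
ee_rot: [3.135, 0.126, 0.003]
force: [0.4, -17.0, 13.4]
width: 0.003
gripper_force: 9.5
```

>>> arm_command([
  [[0,-0.008,0,0,0,0],[0,-0.008,0,0,0,0],[0,-0.007,0,0,0,0],[0,-0.006,0,0,0,0],[0,-0.005,0,0,0,0],[0,-0.005,0,0,0,0],[0,-0.004,0,0,0,0]],
])

```text
clock: 7.88
position: [0.5301, 0.0625, 0.0452]
ee_rot: [3.135, 0.126, 0.002]
force: [1.1, -17.7, 15.1]
width: 0.004
gripper_force: 10.4
```

```bash
python3 m.py t3
```

```text
[0.5301331  0.06252675 0.0452417 ] [  1.14063581 -17.6997601   15.06834636]
tray top lane x range [0.1462 0.1634] y [-0.0728  0.0679] z 0.08103907257506326
finger lane -0.008272964251036317 -0.0008436343820656929
pin z 0.5294
pin z 0.4154
```

>>> arm_command([
  [[0,-0.003,0,0,0,0],[0,-0.002,0,0,0,0],[0,0,0,0,0,0],[0,0.005,0,0,0,0],[0,0.006,0,0,0,0],[0,0.006,0,0,0,0]],
])

```text
clock: 8.68
position: [0.5309, 0.0587, 0.0453]
ee_rot: [-3.135, -0.137, -0.004]
force: [-1.3, 7.4, 10.0]
width: 0.007
gripper_force: 4.9
```

>>> arm_command([
  [[0,0,-0.006,0,0,0],[0,0,-0.008,0,0,0],[0,0,-0.01,0,0,0],[0,0,-0.03,0,0,0],[0,0,-0.04,0,0,0],[0,0.04,-0.04,0,0,0],[0,0.05,-0.02,0,0,0],[0,0.05,0,0,0,0],[0,0.05,0,0,0,0],[0,0.05,0,0,0,0]],
])

```text
clock: 9.93
position: [0.5494, -0.1859, 0.1987]
ee_rot: [3.139, 0.132, -0.002]
force: [0.7, 0.1, -0.6]
width: 0.004
gripper_force: 0.0
```

```bash
python3 m.py t4
```

```text
[ 0.5494177  -0.18590483  0.19874751] [ 0.73496656  0.0588054  -0.59080508]
tray top lane x range [0.0177 0.1624] y [-0.0743  0.0731] z 0.08248841323969869
finger lane -0.2574491587046341 0.0007329840634838391
pin z 0.0573
pin z 0.0576
```

View pics/t4.png

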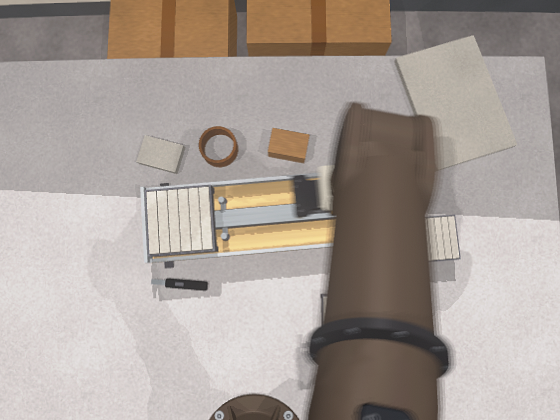

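The tray (u 148–214) is past the pins, at lane x ≈ 91 mm and level. The pins at (222,201) and (225,237) are up again, with tops at 57–58 mm. The roll, cartons and cutter have not moved, and the arm is clear.

>>> arm_command([
  [[0,0,0,0,0,0],[0,0,0,0,0,0]],
])

```text
clock: 10.22
position: [0.5499, -0.1829, 0.1984]
ee_rot: [-3.138, -0.134, 0.001]
force: [1.1, -0.2, -0.5]
width: 0.007
gripper_force: 0.0
```

```bash
python3 -c "
from cell import arm
print(arm.sign_off())"
```

```text
the job is handed in; nothing more can be done
None
```

I handed the job in at about 10 s of the 38 s allowed: the tray is about 91 mm beyond the pin line, level, with the pins up again behind it, nothing else moved and the arm clear; sign-off returned no verdict.

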